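# Refit the filter drawer and reset the tripped breakers of a bench dust extractor

### The job

The dust extractor on the carving bench has tripped while its filter drawer was out. Push both tripped breakers (handles standing halfway) fully off, then, with them off, slide the filter drawer with its two filters fully home into the slot in the extractor's left end, and only after that switch those same two breakers fully on. Leave the other breakers as they are, do not shift the tools and other things lying about, and let go of everything at the end.

Things in the scene. Friction and masses are not known exactly. Their poses are not given: they have to be found in the camera images.
- extractor: grey steel cabinet fixed on the bench. Origin on the bench under the middle of the breaker row, which runs along its y. Covers x -100..+281, y -140..+140 mm; flat deck 125 mm up; fan on the deck at x +135..+279, top 207 mm up. Drawer slot in the end face y = +140 mm: at bench level (no sill), centred on x = 0, 158 mm wide between guides (mouth flared to about 177), 58 high, 170 deep.
- drawer: aluminium tray, 150 mm wide (x), 140 long (y -70..+70), walls 40 high, grey front plate 190 wide at y +65..+70, 3 to 55 mm above the bench. 0.4 to 0.9 kg with filters. Origin on the bench under the tray's middle. Slides on the bench, -y end first, into the slot, axes parallel to the extractor's. Home: plate against the end face, origin then at x = 0, y = +75 mm in the extractor's axes.
- drawer_grip (a point): grip point of the drawer's black pull handle: a level bar 20 mm wide (drawer's x), 22 tall, sticking out of the front plate from drawer y = +70 to +155 mm; the point is at drawer y = +130 mm, x = 0, 37 mm above the bench (bar's mid-height). Grasp from above across the width.
- filter1: filter cell lying loose in the drawer, brown frame with white pleats, 66 x 126 x 30 mm; origin under its middle
- filter2: the other filter cell, the same, beside it
- breaker1: white circuit breaker, one of seven alike, fixed side by side at 27 mm pitch in the row, in a different order each time. Origin under its middle, 125 mm above the bench, axes as the extractor's; raised nose (x -23..+23 mm) 20 mm above the origin, dark frame round the row 10 mm. The black handle turns about a line along y, 16 mm above the origin.
- breaker2: another breaker, as breaker1, with handle2
- breaker3: another breaker, as breaker1, with handle3
- breaker4: another breaker, as breaker1, with handle4
- breaker5: another breaker, as breaker1, with handle5
- breaker6: another breaker, as breaker1, with handle6
- breaker7: another breaker, as breaker1, with handle7
- handle1 (a joint): handle angle of breaker1: 0 = OFF (leans 34 deg to -x, robot side), 0.5 to 0.7 = upright: TRIPPED, 1.2 = ON (leans 34 deg to +x). 13 mm wide (y), 9 to 11 thick, 33 long from its turning line: tip 49 mm above the breaker's origin upright, 44 mm leaning. No spring: friction holds it where left; 1 to 3 N moves it, e.g. closed fingertips pushing along x. Stops at 0 and 1.2.
- handle2 (a joint): handle angle of breaker2, as handle1
- handle3 (a joint): handle angle of breaker3, as handle1
- handle4 (a joint): handle angle of breaker4, as handle1
- handle5 (a joint): handle angle of breaker5, as handle1
- handle6 (a joint): handle angle of breaker6, as handle1
- handle7 (a joint): handle angle of breaker7, as handle1
- mallet: mason's round mallet standing head-down on its flat face, 82 mm across, 131 mm high; it stands near the drawer slot, on the robot's side; loose, to be left alone
- offcut: stepped pale stone offcut, 70 x 55 mm, 63 mm high, near the drawer slot on the far side; loose, to be left alone
- deck_chisel: steel chisel 150 mm long, 17 mm thick, lying on the extractor's deck between the breaker row and the fan; loose, to be left alone
- mug: white mug, 76 mm across, 85 mm high; loose, to be left alone
- rub_block: grey rubbing block 90 x 45 x 28 mm; loose, to be left alone
There are look-alikes about, which are no part of the job. What is shaped like the filter2 but red is not meant.

How it is judged:
By the outcome, as a careful person would: the job done as asked, in the order asked, and still so for the second after the job is handed in, with the robot touching nothing.
It also fails if it takes over 72 s, if anything falls off the work surface, if the arm or the gripper's body presses on something with over 40 N, if the wrist force passes 120 N, or if a joint passes its speed limit or range.

### The arm

A 6-joint arm with a two-finger parallel gripper is mounted at the origin on the work surface. World frame = base frame: x ahead of the robot, y to its left, z up, the work surface at z = 0. Lengths are in mm, angles in rad, forces in N, time in s.
With the tool pointing down it reaches from about 225 to 725 mm from the base axis. Payload 3.1 kg.
Tool frame: the origin (TCP) lies between the finger pads; the fingertips stand 14 mm ahead of it and the grasp point (between the pads) lies 5 mm behind it (tip_extent is the distance from the TCP to the fingertips, in mm); z points along the fingers, y is the direction in which the jaws open and shut (so a half turn about z gives the same grasp; the last joint's range is limited). The gripper opens to 85 mm and grips with 20 to 120 N. Pads are 22 mm wide; open, the fingers measure 114 mm over their backs; the gripper's body (76 mm by 85 mm) begins 54 mm behind the grasp point. The pads swing forward as they close: fully open they stand 13 mm farther back than shut.
Start: joints at [-1.428, 0.048, 0.099, 1.622, 0, 1.443], TCP at [140.424, -505.864, 245.312] pointing down, gripper open.
Joint ranges: [-2.91, 2.91], [-0.99, 1.94], [-1.21, 1.42], [-2.12, 2.29], [-1.49, 1.47], [-3.14, 3.14]. Speed limits (rad/s): [2.79, 2.79, 3.14, 3.14, 3.14, 3.14].

### API

Orientations are given as a rotation vector (axis times angle).
In Python, from rig import get_obs, capture, calibration, hand_in, tip_extent gives the robot as it stands.
- The arm moves only by the tool send_rows, never from a script. Its argument "plan" is a list of rows, each a list of 5 numbers: the closure in counts, from 0 (fully open) to 255 (shut), then the shift along the tool's x, y, z in cm, then the turn about the tool's z in degrees. A call has 1 to 20 rows; each row shifts and turns the commanded pose from where the row before left it, along the tool's axes as they then stand; what a row does not reach is not made up. A row lasts 1/10 s, in which the tool goes at most 50 mm and 8.59 degrees, less where a joint would pass 70% of its speed; a pose out of reach is approached as far as the arm can. A call is refused whole if a number of a shift passes 5 or a number of a turn 8.59, either way. A call with a gripper value outside its range is refused whole. The fingers move at their own pace and stop on an object; the grip force is fixed at half the most. Time passes only in rows, so rows that do not move let the fingers close. It gives the time, the measured TCP pose, the force and the opening at its end, in the units of the state.
- get_obs(): the state, without advancing time (a new reading comes with each control period).
- capture(name): name is "scene" or "top"; returns the picture (400x640x3 uint8, red, green, blue); there is no depth.
- calibration(name): a dict with "K" (3x3 intrinsics, pixels), "distortion" ([k1, k2, p1, p2, k3] as OpenCV has them; the pictures are not rectified), "xyz" and "orientation" of the camera in the world. Camera axes: x right, y down, z forward; pixel columns grow to the right and rows downward; lengths in mm; the calibration is good to about 2 mm. A picture is of the moment at which its call begins. calibration takes no time and is no camera call.
- hand_in(): hands the job in, once; it reports no verdict.
The state is a dict: "time_s": time; "joints": joint angles; "joint_vel": joint speeds; "joint_efforts": joint torques, N m; "position": TCP position; "tool_rot": TCP orientation; "ft_force": force on the tool from outside, world axes, zero at the start; "torque": the same for the moment, N m; "width": finger opening in mm.
Only numpy, scipy, OpenCV 4.12 (cv2) and the standard library are available. Lean on these libraries where they do the work, as an engineer would, in place of code of your own. Each camera call takes 0.05 s, during which the arm holds its last target.

## Working session

There is one attempt and no reset: what is moved stays moved. The work goes in short steps, Python scripts to look and compute and a tool call to move; the robot and the scene stay as the last step left them, time stands still between calls to the robot, and variables do not carry over. Pictures are saved under pics/ and viewed, and the job is handed in when it is done.

Besides the shell and the picture viewer there is one more tool, called after "Request:" by a JSON object that holds its "method" and its "body", one argument or row to a line. send_rows: Moves the arm, as the interface text tells. Its arguments: {"type":"object","properties":{"plan":{"type":"array"}},"required":["plan"]}

```bash
ls; mkdir -p pics
python3 - <<'E'
from rig import *
import cv2,numpy as np
np.set_printoptions(precision=4,suppress=True)
for n in("scene","top"):
    im=capture(n);cv2.imwrite(f"pics/{n}0.png",im[:,:,::-1]);print(calibration(n))
print(get_obs(), tip_extent)
E
```

```text
pics
{'K': array([[511.0556,   0.    , 318.2653],
       [  0.    , 511.0556, 192.6591],
       [  0.    ,   0.    ,   1.    ]]), 'distortion': array([-0.163,  0.   ,  0.   ,  0.   ,  0.   ]), 'xyz': array([1836.6466,  557.5298, 1318.2055]), 'orientation': array([-1.3736, -2.0731,  0.9386])}
{'K': array([[505.7723,   0.    , 318.632 ],
       [  0.    , 505.7723, 201.7981],
       [  0.    ,   0.    ,   1.    ]]), 'distortion': array([-0.0442,  0.    ,  0.    ,  0.    ,  0.    ]), 'xyz': array([ 254.3843,   11.4407, 1501.2578]), 'orientation': array([-2.1343,  2.0857, -0.1901])}
{'time_s': 0.1, 'joints': array([-1.4278,  0.0487,  0.0977,  1.622 , -0.    ,  1.443 ]), 'joint_vel': array([ 0.0015, -0.0018,  0.0046, -0.0005,  0.0013, -0.0014]), 'joint_efforts': array([  0.0026, -33.9848,  32.0938,   0.0157,  -0.0001,   0.    ]), 'position': array([ 140.3292, -505.34  ,  244.2164]), 'tool_rot': array([-3.1107, -0.4237,  0.0001]), 'ft_force': array([ 0.2005, -0.1742, -0.0889]), 'torque': array([-0.0049, -0.0399, -0.033 ]), 'width': 85.14334777341256} 14.0
```

View pics/scene0.png

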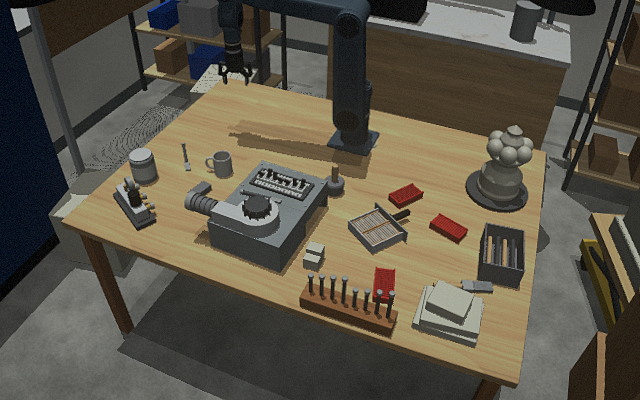

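View pics/top0.png

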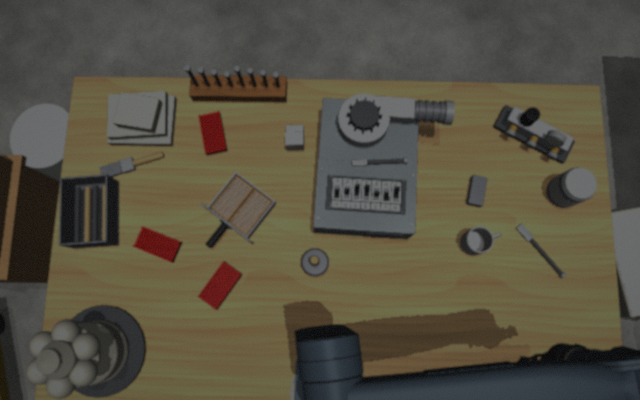

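The top view shows the extractor at about (365,165), the breaker row at (367,193), the drawer at (240,207) with its handle at (217,233), the mallet at (315,262) and the offcut at (294,136). I'll zoom in next.

Run:
```python
import cv2
t=cv2.imread("pics/top0.png");s=cv2.imread("pics/scene0.png")
def z(im,x0,y0,x1,y1,n,g=1.0):
    c=im[y0:y1,x0:x1];f=min(800/(x1-x0),600/(y1-y0));c=cv2.resize(c,None,fx=f,fy=f,interpolation=cv2.INTER_CUBIC)
    c=cv2.convertScaleAbs(c,alpha=g);cv2.imwrite(n,c);print(n,f,c.shape)
z(t,310,90,430,250-0-10,"pics/t_ext.png",1.8)
z(t,320,165,415,220,"pics/t_br.png",1.8)
z(t,190,160,330,265,"pics/t_dr.png",1.8)
z(s,240,155,325,205,"pics/s_br.png",1.5)
```

```text
pics/t_ext.png 4.0 (600, 480, 3)
pics/t_br.png 8.421052631578947 (463, 800, 3)
pics/t_dr.png 5.714285714285714 (600, 800, 3)
pics/s_br.png 9.411764705882353 (471, 800, 3)
```

View pics/t_br.png

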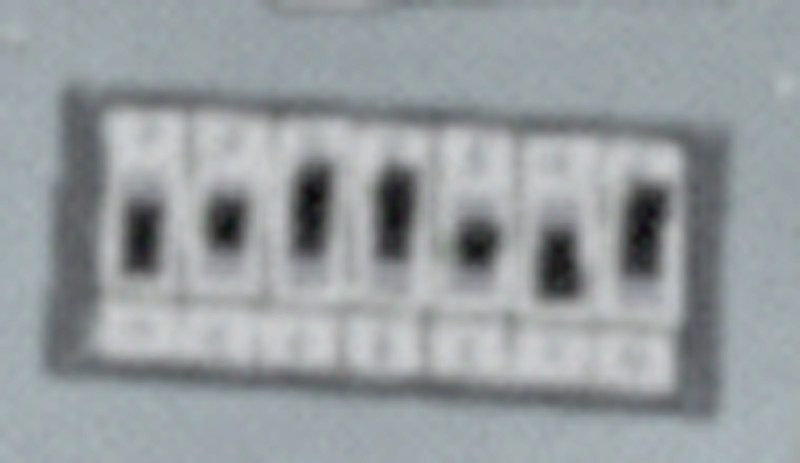

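View pics/s_br.png

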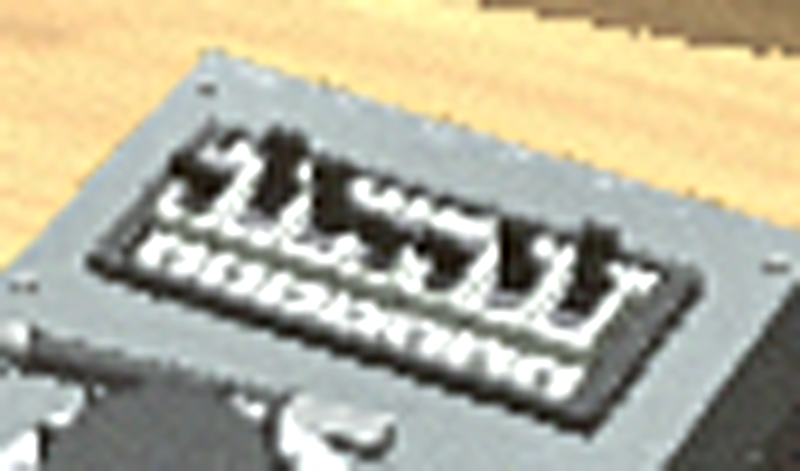

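View pics/t_dr.png

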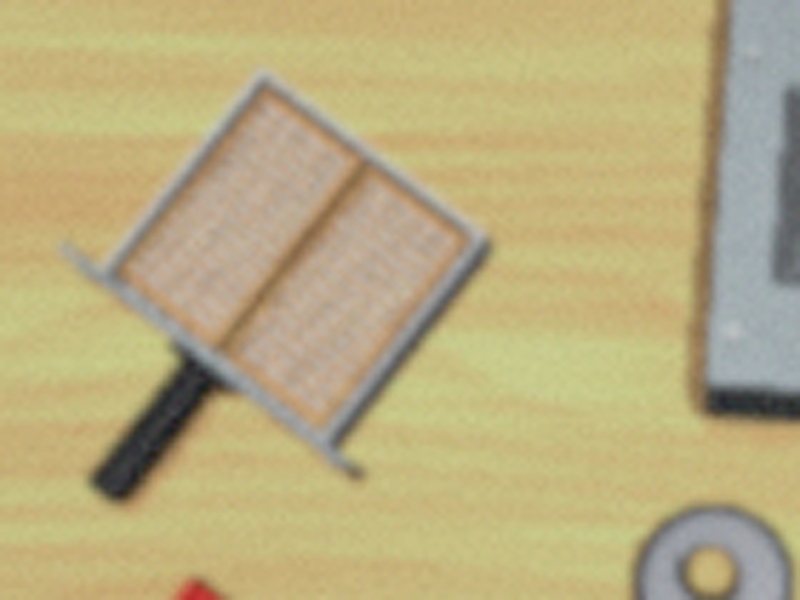

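View pics/t_ext.png

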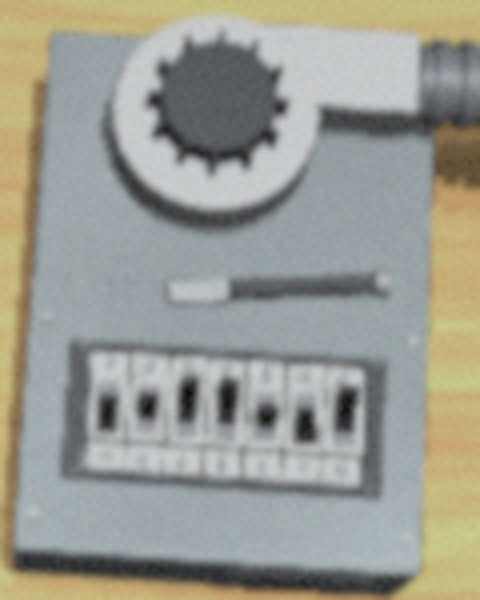

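```bash
cat > h.py <<'E'
import numpy as np,cv2
from rig import *
from scipy.spatial.transform import Rotation as R
np.set_printoptions(precision=2,suppress=True)
def ray(cam,uv):
    c=calibration(cam);p=cv2.undistortPoints(np.array(uv,float).reshape(-1,1,2),c['K'],c['distortion']).reshape(-1,2)
    d=np.c_[p,np.ones(len(p))]@R.from_rotvec(c['orientation']).as_matrix().T
    return c['xyz'],d
def plane(cam,uv,z):
    o,d=ray(cam,uv);return o+d*((z-o[2])/d[:,2])[:,None]
def proj(cam,P):
    c=calibration(cam);Rm=R.from_rotvec(c['orientation']).as_matrix()
    q=(np.array(P,float).reshape(-1,3)-c['xyz'])@Rm
    return cv2.projectPoints(q,np.zeros(3),np.zeros(3),c['K'],c['distortion'])[0].reshape(-1,2)
E
python3 - <<'E'
from h import *
def un(p,f,o): return (np.array(p,float)+.5)/f-.5+np.array(o)
ext=un([(53,33),(15,555),(415,578)],4,(310,90))
P=plane("top",ext,125);print("deck",P)
a=P[0]-P[1];print(np.linalg.norm(a),np.degrees(np.arctan2(a[1],a[0])));b=P[1]-P[2];print(np.linalg.norm(b),np.degrees(np.arctan2(b[1],b[0])))
fr=un([(68,92),(728,130),(50,372),(715,412)],8.421,(320,165));F=plane("top",fr,135);print("frame",F,F.mean(0))
print(np.degrees(np.arctan2(*(F[0]-F[1])[[1,0]])),np.linalg.norm(F[0]-F[1]),np.linalg.norm(F[0]-F[2]))
hp=un([(142,235),(226,222),(312,210),(394,212),(476,245),(557,262),(643,232)],8.421,(320,165))
print("handles@160",plane("top",hp,160))
d=un([(263,75),(490,240)],800/140,(190,160));D=plane("top",d,40);print("tray",D,np.linalg.norm(D[0]-D[1]))
e=un([(65,247),(360,472)],800/140,(190,160));E=plane("top",e,55);print("plate",E,np.linalg.norm(E[0]-E[1]))
h=un([(110,490),(205,370)],800/140,(190,160));print("handle",plane("top",h,48))
m=un([(712,578)],800/140,(190,160));print("mallet head?",plane("top",m,131))
print('offcut',plane("top",[(294,136)],63))
E
```

```text
deck [[ 836.01   33.9   125.  ]
 [ 453.87   51.29  125.  ]
 [ 443.98 -222.83  125.  ]]
382.5372714422701 -2.606043316205509
274.29973464511784 87.93464340051304
frame [[ 601.82   15.25  135.  ]
 [ 593.51 -202.49  135.  ]
 [ 507.59   19.15  135.  ]
 [ 499.04 -197.38  135.  ]] [550.49 -91.37 135.  ]
87.81580484660174 217.90575854436202 94.30486473157148
handles@160 [[ 548.48   -9.65  160.  ]
 [ 553.35  -36.63  160.  ]
 [ 557.9   -64.29  160.  ]
 [ 557.8   -90.72  160.  ]
 [ 547.48 -117.15  160.  ]
 [ 542.45 -143.19  160.  ]
 [ 552.92 -170.89  160.  ]]
tray [[628.92 290.93  40.  ]
 [543.43 168.15  40.  ]] 149.61498951861768
plate [[532.1  385.01  55.  ]
 [419.92 227.28  55.  ]] 193.55393784694436
handle [[408.51 355.11  48.  ]
 [471.07 310.32  48.  ]]
mallet head? [[364.79  46.59 131.  ]]
offcut [[739.42 118.26  63.  ]]
```

Positions 2 and 5, counted from the +y end, are tripped: they look upright and short from above. In the extractor's axes they sit at y = +54 and y = -27. The extractor's origin is about (550,-92) with yaw -2.3°. The drawer's origin is about (529,270), and it needs about -57° of turn.

First I'll turn the tool to the extractor's axes with the fingers shut.

Request:
{"method": "send_rows", "body": {
  "plan": [
    [255,0,0,0,-8],
    [255,0,0,0,-8],
    [255,0,0,0,-8],
    [255,0,0,0,-8],
    [255,0,0,0,-8],
    [255,0,0,0,-8],
    [255,0,0,0,-8],
    [255,0,0,0,-8],
    [255,0,0,0,-8.2]
  ]
}}

```text
time_s: 1.0
position: [140.4, -505.5, 244.6]
tool_rot: [-2.258, -2.183, -0.001]
ft_force: [1.0, 0.2, 0.5]
width: 0.4
```

Request:
{"method": "send_rows", "body": {
  "plan": [
    [255,2.01,2.12,0,0],
    [255,2.01,2.12,0,0],
    [255,2.01,2.12,0,0],
    [255,2.01,2.12,0,0],
    [255,2.01,2.12,0,0],
    [255,2.01,2.12,0,0],
    [255,2.01,2.12,0,0],
    [255,2.01,2.12,0,0],
    [255,2.01,2.12,0,0],
    [255,2.01,2.12,0,0],
    [255,2.01,2.12,0,0],
    [255,2.01,2.12,0,0],
    [255,2.01,2.12,0,0],
    [255,2.01,2.12,0,0],
    [255,2.01,2.12,0,0],
    [255,2.01,2.12,0,0],
    [255,2.01,2.12,0,0],
    [255,2.01,2.12,0,0],
    [255,2.01,2.12,0,0],
    [255,2.01,2.12,0,0]
  ]
}}

```text
time_s: 3.0
position: [580.7, -120.1, 244.5]
tool_rot: [-2.264, -2.176, 0.001]
ft_force: [-0.6, 0.2, -0.2]
width: 0.3
```

```bash
cat >> h.py <<'E'
EO=np.array([549.7,-91.9]);ea=np.radians(-2.3)
def toext(p):
    d=np.array(p)[:2]-EO;c,s=np.cos(ea),np.sin(ea);return np.array([c*d[0]+s*d[1],-s*d[0]+c*d[1]])
def look(cam,x0,y0,x1,y1,n,g=1.6):
    im=capture(cam)[:,:,::-1];cv2.imwrite(n.replace('.png','_full.png'),im)
    c=im[y0:y1,x0:x1];f=min(800/(x1-x0),600/(y1-y0));c=cv2.resize(c,None,fx=f,fy=f,interpolation=cv2.INTER_CUBIC)
    cv2.imwrite(n,cv2.convertScaleAbs(c,alpha=g))
def st():
    o=get_obs();M=R.from_rotvec(o['tool_rot']).as_matrix()
    print('t',o['time_s'],'pos',o['position'],'ext',toext(o['position']),'yawx',np.degrees(np.arctan2(M[1,0],M[0,0])),'tz',M[:,2],'F',o['ft_force'],'w',o['width'])
E
python3 - <<'E'
from h import *
st()
print(plane("top",[(352,162),(407,160)],140), [toext(p) for p in plane("top",[(352,162),(407,160)],140)])
look("scene",220,60,380,215,"pics/a1.png"); look("top",300,90,430,250,"pics/a2.png")
E
```

```text
t 3.0 pos [ 580.65 -120.06  244.54] ext [ 32.06 -26.9 ] yawx 87.72100987624925 tz [-0.  0. -1.] F [-0.55  0.24 -0.16] w 0.3454725656208034
[[ 640.7   -51.84  140.  ]
 [ 649.72 -205.06  140.  ]] [array([89.31, 43.68]), array([ 104.48, -109.05])]
```

View pics/a1.png

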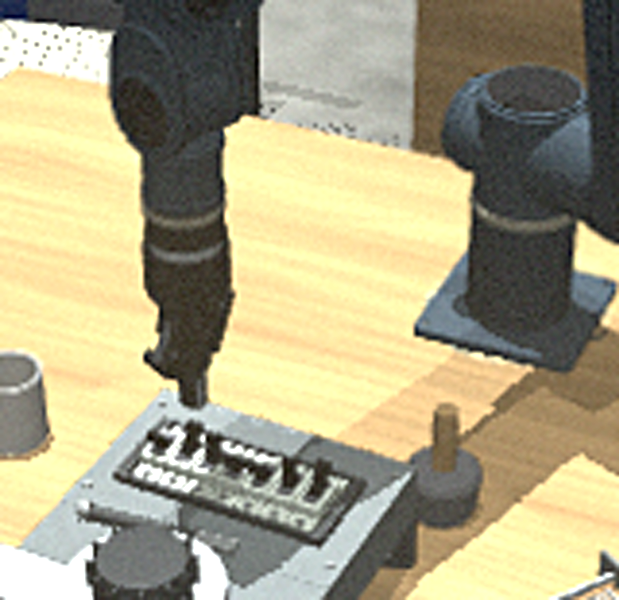

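View pics/a2.png

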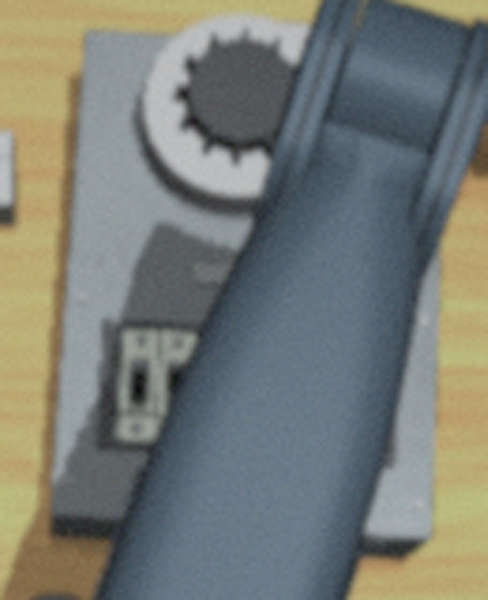

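Run:
```python
from h import *
c,s=np.cos(ea),np.sin(ea)
def w(x,y,z): return [EO[0]+c*x-s*y,EO[1]+s*x+c*y,z]
im=cv2.imread("pics/scene0.png");x0,y0,x1,y1=240,155,325,205;f=9.41
v=cv2.convertScaleAbs(cv2.resize(im[y0:y1,x0:x1],None,fx=f,fy=f,interpolation=cv2.INTER_CUBIC),alpha=1.5)
S=[-1,0,1,1,0,-1,1]
for k in range(7):
    y=81-27*k;a=np.radians(34*S[k])
    q=proj("scene",[w(0,y,141),w(33*np.sin(a),y,141+33*np.cos(a))])
    q=((q+.5-[x0,y0])*f).astype(int)
    cv2.line(v,tuple(map(int,q[0])),tuple(map(int,q[1])),(0,0,255),2)
cv2.imwrite("pics/chk.png",v)
```

```text
(no output)
```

View pics/chk.png

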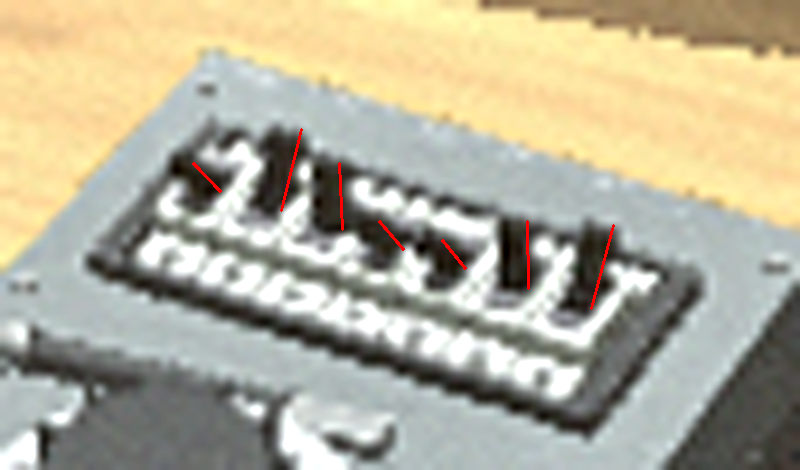

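The scene view agrees with the states: from +y they read off, tripped, on, on, tripped, off, on. I'm lowering to handle 5 on its +x side.

Request:
{"method": "send_rows", "body": {
  "plan": [
    [255,0,0,2.5,0],
    [255,0,0,2.5,0],
    [255,0,0,1.5,0],
    [255,0,0,1,0],
    [255,0,0,0,0]
  ]
}}

```text
time_s: 3.6
position: [578.8, -121.1, 168.4]
tool_rot: [-2.264, -2.174, 0.003]
ft_force: [-0.0, -0.4, 0.6]
width: -0.0
```

Request:
{"method": "send_rows", "body": {
  "plan": [
    [255,0,-0.5,0,0],
    [255,0,-0.5,0,0],
    [255,0,-0.3,0,0],
    [255,0,0,0,0]
  ]
}}

```text
time_s: 4.0
position: [567.2, -120.7, 171.5]
tool_rot: [2.264, 2.175, 0.001]
ft_force: [0.2, 0.0, -0.0]
width: -0.0
```

Request:
{"method": "send_rows", "body": {
  "plan": [
    [255,0,-0.3,0,0],
    [255,0,-0.3,0,0],
    [255,0,0,0,0]
  ]
}}

```text
time_s: 4.3
position: [561.2, -120.4, 170.9]
tool_rot: [2.265, 2.176, 0.001]
ft_force: [1.2, -0.0, 1.0]
width: 0.3
```

Run:
```python
from h import *
st()
look("scene",235,140,330,215,"pics/b1.png")
```

```text
t 4.3 pos [ 561.24 -120.41  170.9 ] ext [ 12.67 -28.03] yawx 87.7152850529233 tz [ 0. -0. -1.] F [ 1.23 -0.03  0.98] w 0.34785205994873075
```

View pics/b1.png

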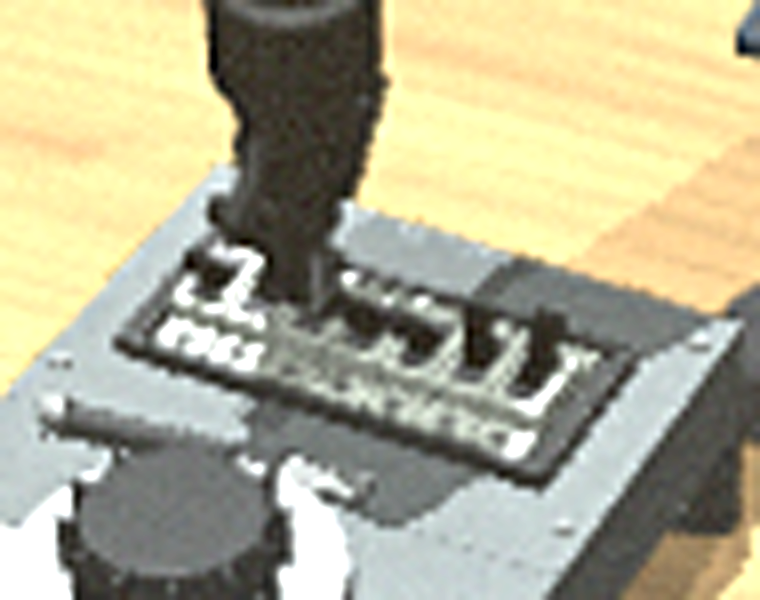

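The fingers are at the +x face of handle 5 and contact is starting. I'll go on pushing and watch the force.

Request:
{"method": "send_rows", "body": {
  "plan": [
    [255,0,-0.3,0,0],
    [255,0,-0.3,0,0],
    [255,0,0,0,0]
  ]
}}

```text
time_s: 4.65
position: [554.5, -120.0, 169.9]
tool_rot: [-2.265, -2.176, 0.001]
ft_force: [0.8, -0.8, 0.4]
width: 0.4
```

Request:
{"method": "send_rows", "body": {
  "plan": [
    [255,0,-0.2,0,0],
    [255,0,-0.2,0,0],
    [255,0,0,0,0]
  ]
}}

```text
time_s: 4.95
position: [552.1, -120.0, 170.6]
tool_rot: [2.264, 2.176, 0.003]
ft_force: [5.1, 0.8, -1.1]
width: 0.2
```

Request:
{"method": "send_rows", "body": {
  "plan": [
    [255,0,-0.2,0,0],
    [255,0,0,0,0]
  ]
}}

```text
time_s: 5.15
position: [551.7, -120.0, 171.2]
tool_rot: [2.262, 2.174, 0.007]
ft_force: [8.5, 0.0, -1.3]
width: 0.2
```

Request:
{"method": "send_rows", "body": {
  "plan": [
    [255,0,-0.2,0,0],
    [255,0,0,0,0]
  ]
}}

```text
time_s: 5.35
position: [551.3, -120.0, 171.7]
tool_rot: [2.259, 2.172, 0.011]
ft_force: [12.1, -0.6, -1.5]
width: -0.4
```

Handle 5 is against its OFF stop, with the force rising to 12 N. I'm backing off, lifting and moving to handle 2 at +81 mm in y.

Request:
{"method": "send_rows", "body": {
  "plan": [
    [255,0,1.5,0,0],
    [255,0,1.3,0,0],
    [255,0,0,-2.5,0],
    [255,0,0,-2.5,0],
    [255,2.7,0,0,0],
    [255,2.7,0,0,0],
    [255,2.7,0,0,0],
    [255,0,0,0,0],
    [255,0,0,2.5,0],
    [255,0,0,1.5,0],
    [255,0,0,1,0],
    [255,0,0,0,0]
  ]
}}

```text
time_s: 6.55
position: [576.5, -40.2, 167.6]
tool_rot: [-2.263, -2.173, 0.005]
ft_force: [-0.8, -0.4, 0.7]
width: -0.0
```

Request:
{"method": "send_rows", "body": {
  "plan": [
    [255,0,-0.5,0,0],
    [255,0,-0.5,0,0],
    [255,0,-0.4,0,0],
    [255,0,-0.3,0,0],
    [255,0,-0.3,0,0],
    [255,0,-0.3,0,0],
    [255,0,0,0,0]
  ]
}}

```text
time_s: 7.25
position: [555.8, -39.1, 170.9]
tool_rot: [2.264, 2.176, 0.002]
ft_force: [2.6, -0.1, 0.5]
width: -0.2
```

Request:
{"method": "send_rows", "body": {
  "plan": [
    [255,0,-0.2,0,0],
    [255,0,-0.2,0,0],
    [255,0,0,0,0]
  ]
}}

```text
time_s: 7.55
position: [555.1, -39.1, 171.5]
tool_rot: [2.26, 2.172, 0.01]
ft_force: [9.9, -0.8, -1.6]
width: -0.1
```

Request:
{"method": "send_rows", "body": {
  "plan": [
    [255,0,1.5,0,0],
    [255,0,1,0,0],
    [255,0,0,-2.5,0],
    [255,0,0,-2.5,0],
    [255,0,0,-2.5,0],
    [150,2.7,-1.23,0,0],
    [100,2.7,-1.23,0,0],
    [0,2.7,-1.23,0,0],
    [0,2.7,-1.23,0,0],
    [0,2.7,-1.23,0,0],
    [0,2.7,-1.23,0,0],
    [0,2.7,-1.23,0,0],
    [0,2.7,-1.23,0,0],
    [0,2.7,-1.23,0,0],
    [0,2.7,-1.23,0,0],
    [0,2.7,-1.23,0,0],
    [0,2.7,-1.23,0,0],
    [0,2.7,-1.23,0,0],
    [0,2.7,-1.23,0,0],
    [0,0,0,0,0]
  ]
}}

```text
time_s: 9.55
position: [417.3, 347.0, 244.7]
tool_rot: [-2.259, -2.181, 0.003]
ft_force: [0.6, -0.4, 0.1]
width: 85.3
```

Request:
{"method": "send_rows", "body": {
  "plan": [
    [0,0,0,0,-8.2],
    [0,0,0,0,-8.2],
    [0,0,0,0,-8.2],
    [0,0,0,0,-8.2],
    [0,0,0,0,-8.2],
    [0,0,0,0,-8.2],
    [0,0,0,0,-8.2],
    [0,0,0,0,0]
  ]
}}

```text
time_s: 10.35
position: [419.3, 343.7, 245.0]
tool_rot: [-0.943, -2.996, 0.003]
ft_force: [-0.1, -0.3, -0.1]
width: 85.3
```

Run:
```python
from h import *
st()
look("scene",235,140,330,215,"pics/c1.png")
look("top",190,100,430,270,"pics/c2.png")
```

```text
t 10.35 pos [419.3  343.73 244.97] ext [-147.77  430.05] yawx 145.0607916532769 tz [-0. -0. -1.] F [-0.11 -0.26 -0.05] w 85.2723127107589
```

View pics/c1.png

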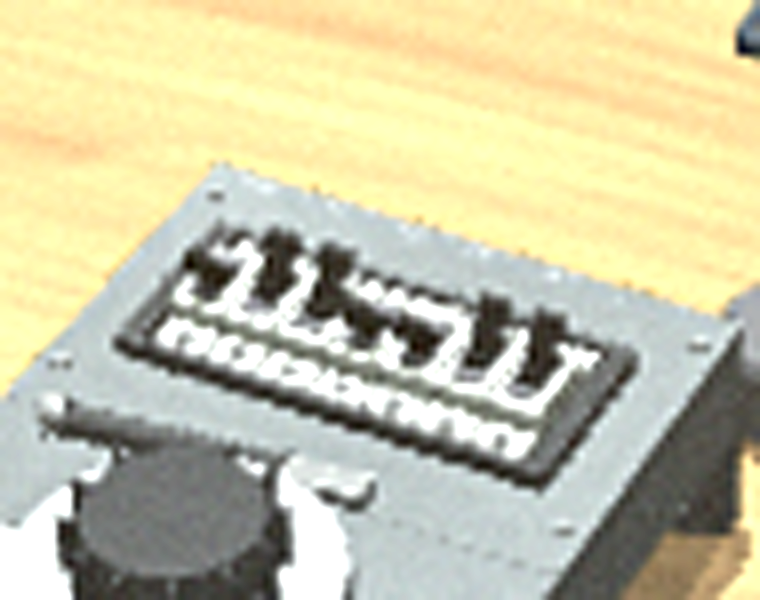

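View pics/c2.png

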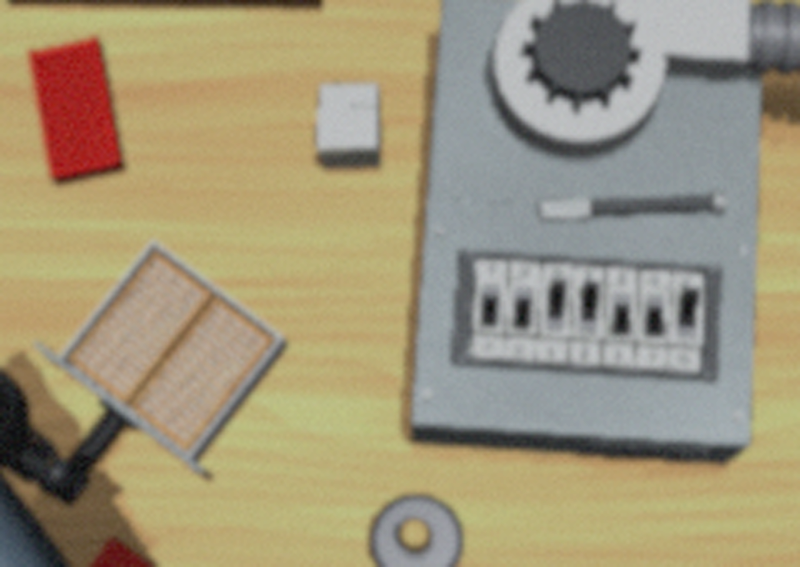

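Handles 2 and 5 now match the OFF ones at positions 1 and 6. The chisel hasn't moved. I'm lowering to the drawer handle.

Request:
{"method": "send_rows", "body": {
  "plan": [
    [60,-0.2,0.2,3,0],
    [60,0,0,3,0],
    [60,0,0,3,0],
    [60,0,0,3,0],
    [60,0,0,3,0],
    [60,0,0,2.3,0],
    [60,0,0,2,0],
    [60,0,0,1,0],
    [60,0,0,1,0],
    [60,0,0,0,0],
    [60,0,0,0,0]
  ]
}}

```text
time_s: 11.55
position: [422.6, 345.4, 33.1]
tool_rot: [0.942, 2.996, 0.001]
ft_force: [0.2, 0.3, 0.1]
width: 65.4
```

Run:
```python
from h import *
st()
look("scene",320,160,470,270,"pics/d1.png")
```

```text
t 11.55 pos [422.65 345.43  33.07] ext [-144.5   431.88] yawx 145.08798553423648 tz [ 0.  0. -1.] F [0.24 0.29 0.06] w 65.43420302627617
```

View pics/d1.png

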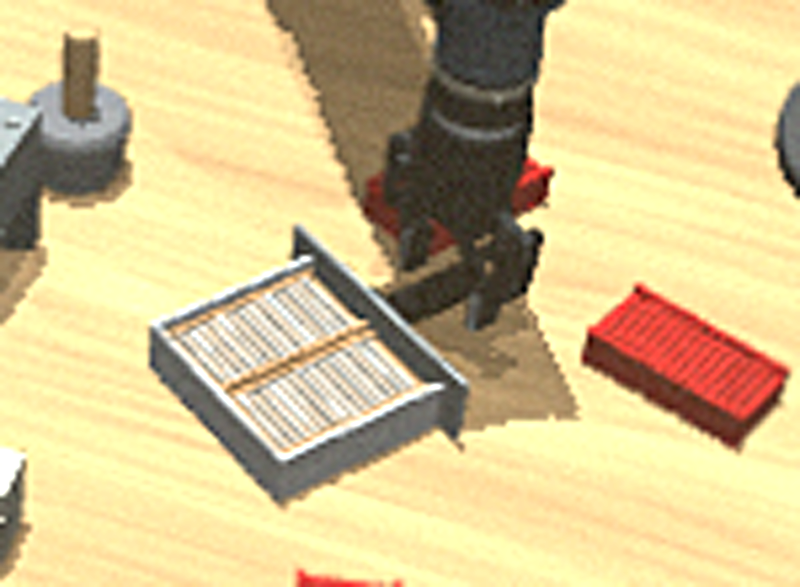

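The open fingers straddle the black bar, with their tips at about (410,250) and (480,310). I'm closing.

Request:
{"method": "send_rows", "body": {
  "plan": [
    [255,0,0,0,0],
    [255,0,0,0,0],
    [255,0,0,0,0],
    [255,0,0,0,0],
    [255,0,0,0,0],
    [255,0,0,0,0]
  ]
}}

```text
time_s: 12.2
position: [422.9, 346.0, 33.4]
tool_rot: [0.94, 2.996, 0.004]
ft_force: [-0.1, 1.9, 3.9]
width: 19.2
```

Run:
```python
from h import *
st()
look("top",190,160,330,265,"pics/e1.png",1.8)
c,s=np.cos(ea),np.sin(ea)
# plan: rotate tool yaw 145.05->87.7 about drawer origin (130 mm off along tool -x), origin moving linearly
o=get_obs();p=o['position'][:2]
n=16;y0=145.05;y1=87.7
def cmds(n,o0,o1):
    prev=p.copy();pl=[]
    for i in range(1,n+1):
        t=i/n;ya=y0+(y1-y0)*t;oo=o0+(o1-o0)*t
        q=oo+130*np.array([np.cos(np.radians(ya)),np.sin(np.radians(ya))])
        yp=np.radians(y0+(y1-y0)*(i-1)/n);d=q-prev
        # tool x=(cos,sin) ; tool y = (sin,-cos)
        pl.append((d@[np.cos(yp),np.sin(yp)]/10, d@[np.sin(yp),-np.cos(yp)]/10));prev=q
    return pl,prev
o0=p-130*np.array([np.cos(np.radians(y0)),np.sin(np.radians(y0))])
o1=EO+np.array([-s*320,c*320])
print(o0,o1,(y0-y1)/n);pl,e=cmds(n,o0,o1);print(np.array(pl),e,toext(e))
```

```text
t 12.2 pos [422.93 346.02  33.36] ext [-144.24  432.48] yawx 145.14706333710026 tz [ 0.  0. -1.] F [-0.05  1.94  3.93] w 19.229425689426055
[529.48 271.55] [562.54 227.84] 3.5843750000000005
[[-0.35  0.71]
 [-0.36  0.73]
 [-0.36  0.75]
 [-0.37  0.77]
 [-0.37  0.79]
 [-0.37  0.81]
 [-0.37  0.83]
 [-0.37  0.86]
 [-0.36  0.88]
 [-0.36  0.9 ]
 [-0.35  0.92]
 [-0.34  0.94]
 [-0.34  0.96]
 [-0.33  0.98]
 [-0.32  1.  ]
 [-0.3   1.01]] [567.76 357.74] [ -0. 450.]
```

View pics/e1.png

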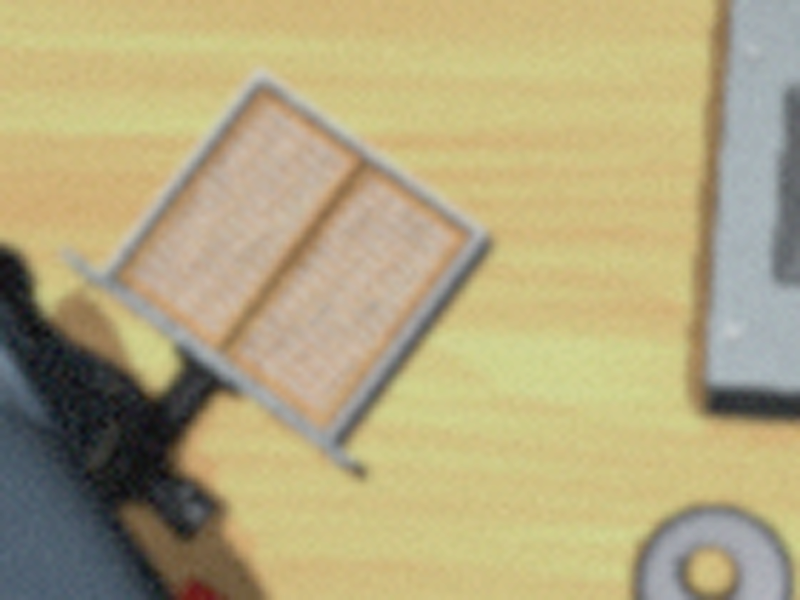

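The grip is good at 19 mm wide and the drawer didn't move. I'm turning and sliding it to line up with the slot.

Request:
{"method": "send_rows", "body": {
  "plan": [
    [255,-0.35,0.71,0,3.6],
    [255,-0.36,0.73,0,3.6],
    [255,-0.36,0.75,0,3.6],
    [255,-0.37,0.77,0,3.6],
    [255,-0.37,0.79,0,3.6],
    [255,-0.37,0.81,0,3.6],
    [255,-0.37,0.83,0,3.6],
    [255,-0.37,0.86,0,3.6],
    [255,-0.36,0.88,0,3.6],
    [255,-0.36,0.9,0,3.6],
    [255,-0.35,0.92,0,3.6],
    [255,-0.34,0.94,0,3.6],
    [255,-0.34,0.96,0,3.6],
    [255,-0.33,0.98,0,3.6],
    [255,-0.32,1.0,0,3.6],
    [255,-0.3,1.01,0,3.4],
    [255,0,0,0,0],
    [255,0,0,0,0]
  ]
}}

```text
time_s: 14.05
position: [567.5, 357.8, 33.4]
tool_rot: [-2.265, -2.175, -0.003]
ft_force: [-1.2, 4.1, 5.4]
width: 18.9
```

Run:
```python
from h import *
st()
look("top",180,90,420,270,"pics/f1.png",1.8)
look("scene",235,140,470,310,"pics/f2.png",1.5)
```

```text
t 14.05 pos [567.5  357.83  33.41] ext [ -0.26 450.08] yawx 87.65733880625451 tz [ 0.  0. -1.] F [-1.16  4.09  5.37] w 18.868396988487007
```

View pics/f1.png

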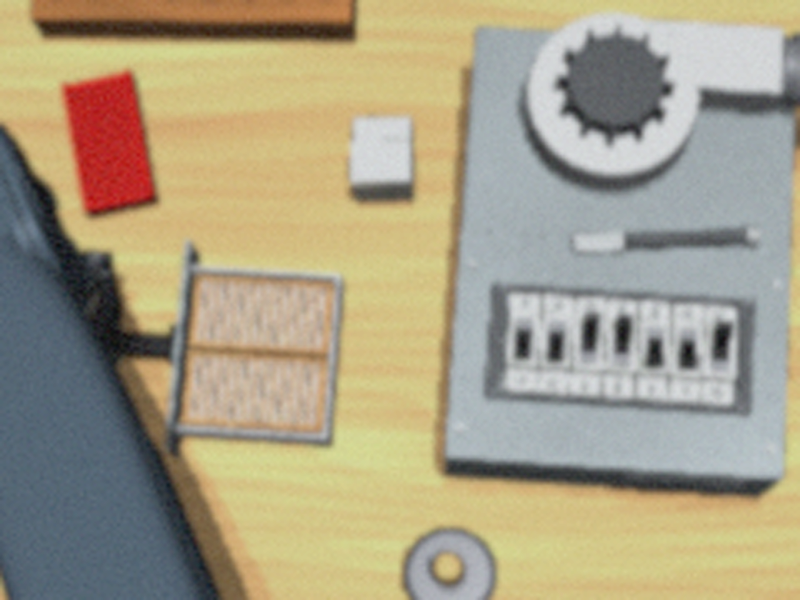

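View pics/f2.png

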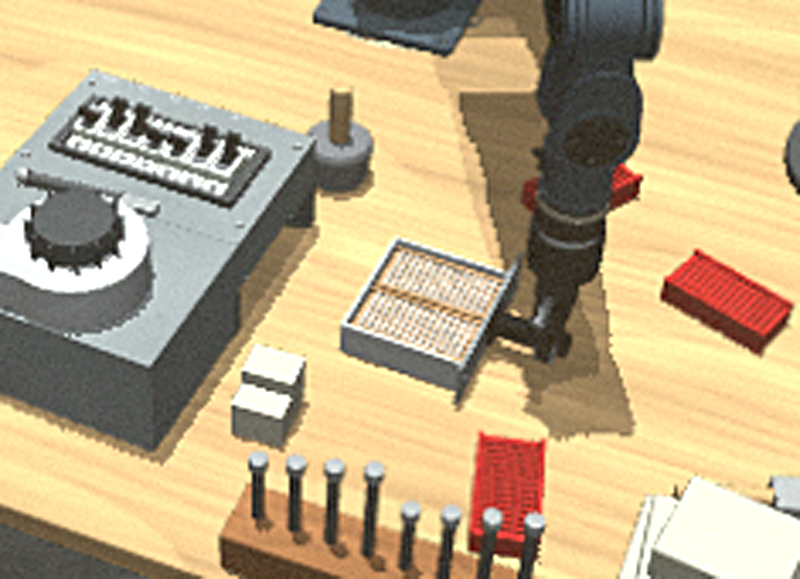

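Run:
```python
from h import *
def un(p,f,o): return (np.array(p,float)+.5)/f-.5+np.array(o)
D=plane("top",un([(342,277),(330,441)],10/3,(180,90)),40)
E=plane("top",un([(192,245),(174,452)],10/3,(180,90)),55)
for P in (D,E):
    q=[toext(p) for p in P];print(q,np.mean(q,0),np.degrees(np.arctan2(*(P[0]-P[1])[[1,0]])))
# white breaker top z=145 bounds vs deck edge
B=plane("top",un([(478,30),(447,468)],10/3,(180,90)),125);print([toext(p) for p in B])
F=plane("top",un([(497,285),(487,397),(755,300),(748,412)],10/3,(180,90)),135);print([toext(p) for p in F])
# finer: edges via intensity
im=cv2.imread("pics/f1_full.png").astype(float)
g=cv2.cvtColor(im.astype(np.uint8),cv2.COLOR_BGR2HSV)[:,:,1].astype(float)
pts=[]
for r in range(120,225,5):
    row=cv2.GaussianBlur(g,(3,3),0)[r,300:350];d=np.diff(row);i=np.argmin(d);
    pts.append((300+i+.5,r))
P=plane("top",pts,125);q=np.array([toext(p) for p in P]);print(q[:,1],np.polyfit(q[:,0],q[:,1],1))
```

```text
[array([ 72.08, 246.11]), array([-76.72, 244.95])] [ -2.32 245.53] -1.8536889596497286
[array([ 89.58, 380.66]), array([-97.19, 378.4 ])] [ -3.8  379.53] -1.605754918381331
[array([278.67, 136.53]), array([-106.07,  137.9 ])]
[array([ 48.92, 106.12]), array([-46.53, 108.57]), array([  49.23, -109.11]), array([ -45.8 , -106.27])]
[139.74 141.63 140.67 142.55 141.59 140.62 142.5  141.54 140.58 142.45
 141.49 143.35 142.4  141.45 143.29 142.35 141.41 143.24 142.3  141.37
 143.19] [ -0.01 142.27]
```

The drawer is aligned to within about 0.5° and 3 mm, inside the flare. I'm sliding it in while watching the force.

Request:
{"method": "send_rows", "body": {
  "plan": [
    [255,-0.8,0.2,0,0],
    [255,-1.2,0,0,0],
    [255,-1.5,0,0,0],
    [255,-1.5,0,0,0],
    [255,-1.5,0,0,0],
    [255,-1.5,0,0,0],
    [255,-1.2,0,0,0],
    [255,-0.8,0,0,0],
    [255,0,0,0,0]
  ]
}}

```text
time_s: 15.05
position: [565.7, 256.8, 33.4]
tool_rot: [-2.266, -2.176, -0.003]
ft_force: [1.1, 2.0, 6.0]
width: 19.5
```

Request:
{"method": "send_rows", "body": {
  "plan": [
    [255,-0.6,0,0,0],
    [255,-0.6,0,0,0],
    [255,-0.6,0,0,0],
    [255,-0.6,0,0,0],
    [255,-0.6,0,0,0],
    [255,0,0,0,0]
  ]
}}

```text
time_s: 15.65
position: [564.6, 227.8, 33.4]
tool_rot: [-2.264, -2.176, -0.005]
ft_force: [0.4, 3.8, 5.3]
width: 19.1
```

Run:
```python
from h import *
st()
look("top",180,90,420,270,"pics/g1.png",1.8)
look("scene",235,140,470,310,"pics/g2.png",1.5)
```

```text
t 15.65 pos [564.6  227.77  33.36] ext [  2.06 320.01] yawx 87.73137355782848 tz [ 0.  0. -1.] F [0.41 3.83 5.34] w 19.133710486074254
```

View pics/g1.png

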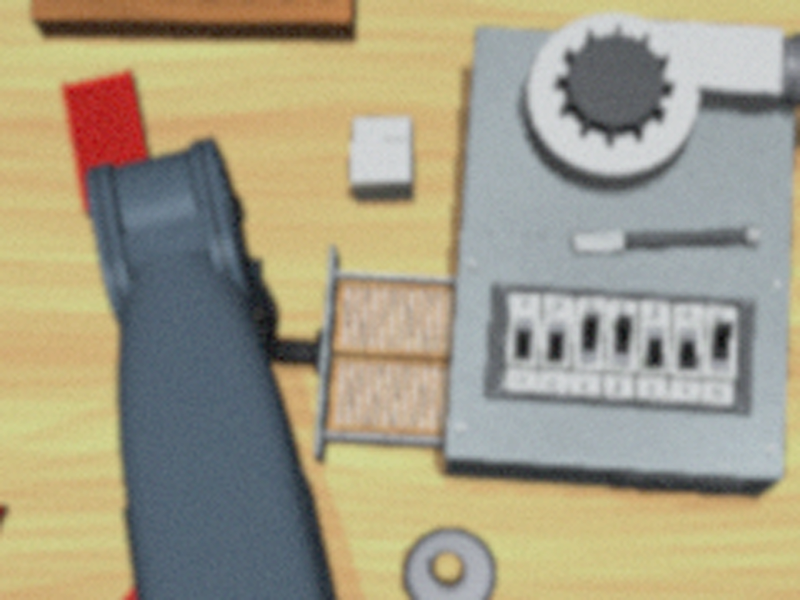

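View pics/g2.png

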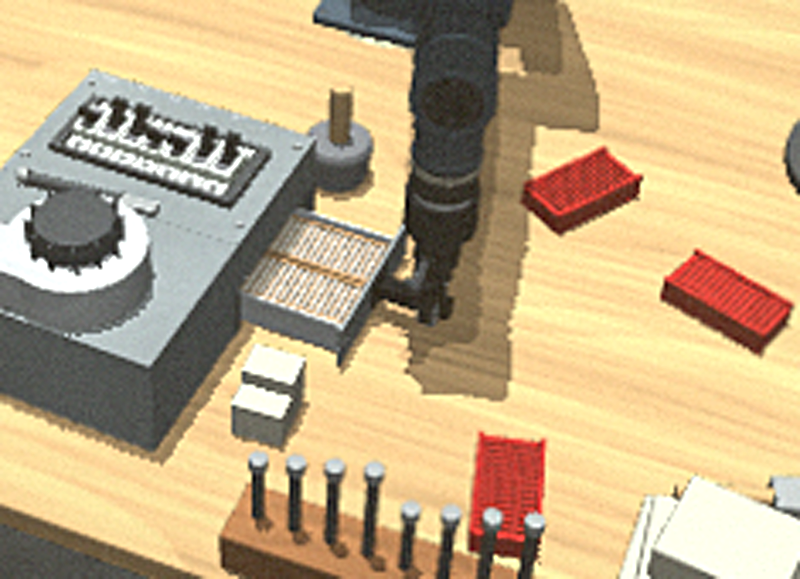

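The drawer's front end has entered the slot and the force is low. I'm continuing; about 115 mm remain.

Request:
{"method": "send_rows", "body": {
  "plan": [
    [255,-0.6,0,0,0],
    [255,-0.6,0,0,0],
    [255,-0.6,0,0,0],
    [255,-0.6,0,0,0],
    [255,-0.6,0,0,0],
    [255,0,0,0,0]
  ]
}}

```text
time_s: 16.35
position: [563.4, 197.8, 33.4]
tool_rot: [-2.264, -2.177, -0.005]
ft_force: [-0.2, 4.6, 5.4]
width: 19.4
```

Request:
{"method": "send_rows", "body": {
  "plan": [
    [255,-0.7,0,0,0],
    [255,-0.7,0,0,0],
    [255,-0.7,0,0,0],
    [255,-0.7,0,0,0],
    [255,-0.7,0,0,0],
    [255,0,0,0,0]
  ]
}}

```text
time_s: 16.95
position: [562.0, 162.6, 33.3]
tool_rot: [-2.265, -2.177, -0.004]
ft_force: [0.3, 3.4, 5.8]
width: 19.5
```

Request:
{"method": "send_rows", "body": {
  "plan": [
    [255,-0.7,0,0,0],
    [255,-0.7,0,0,0],
    [255,-0.6,0,0,0],
    [255,-0.5,0,0,0],
    [255,-0.5,0,0,0],
    [255,-0.5,0,0,0],
    [255,-0.4,0,0,0],
    [255,0,0,0,0]
  ]
}}

```text
time_s: 17.75
position: [560.5, 124.3, 33.4]
tool_rot: [-2.264, -2.177, -0.005]
ft_force: [0.3, 5.4, 5.1]
width: 18.9
```

Request:
{"method": "send_rows", "body": {
  "plan": [
    [255,-0.3,0,0,0],
    [255,-0.3,0,0,0],
    [255,-0.2,0,0,0],
    [255,0,0,0,0]
  ]
}}

```text
time_s: 18.15
position: [560.2, 116.9, 33.3]
tool_rot: [-2.263, -2.176, -0.007]
ft_force: [1.1, 6.2, 5.7]
width: 19.2
```

Request:
{"method": "send_rows", "body": {
  "plan": [
    [255,-0.2,0,0,0],
    [255,-0.2,0,0,0],
    [255,0,0,0,0]
  ]
}}

```text
time_s: 18.45
position: [560.8, 115.8, 33.4]
tool_rot: [-2.26, -2.175, -0.016]
ft_force: [3.1, 14.1, 3.6]
width: 19.3
```

Request:
{"method": "send_rows", "body": {
  "plan": [
    [255,-0.2,0,0,0],
    [255,-0.2,0,0,0],
    [255,0,0,0,0]
  ]
}}

```text
time_s: 18.75
position: [560.8, 115.7, 33.4]
tool_rot: [-2.253, -2.174, -0.025]
ft_force: [3.4, 23.0, 2.1]
width: 19.2
```

Run:
```python
from h import *
st()
look("top",260,110,380,200,"pics/i1.png",1.8)
look("scene",270,180,400,280,"pics/i2.png",1.5)
```

```text
t 18.75 pos [560.81 115.65  33.37] ext [  2.77 207.83] yawx 87.94906619880454 tz [ 0.    0.02 -1.  ] F [ 3.4  22.97  2.15] w 19.227317880202435
```

View pics/i1.png

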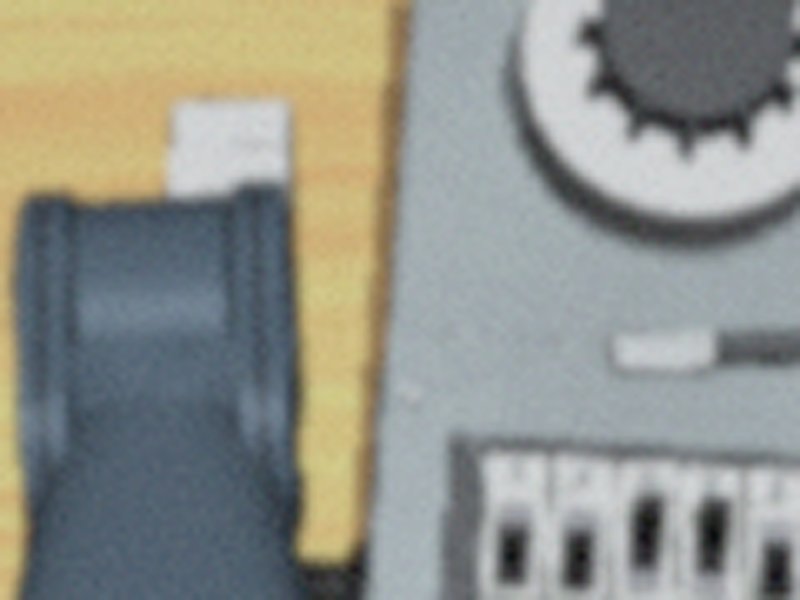

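View pics/i2.png

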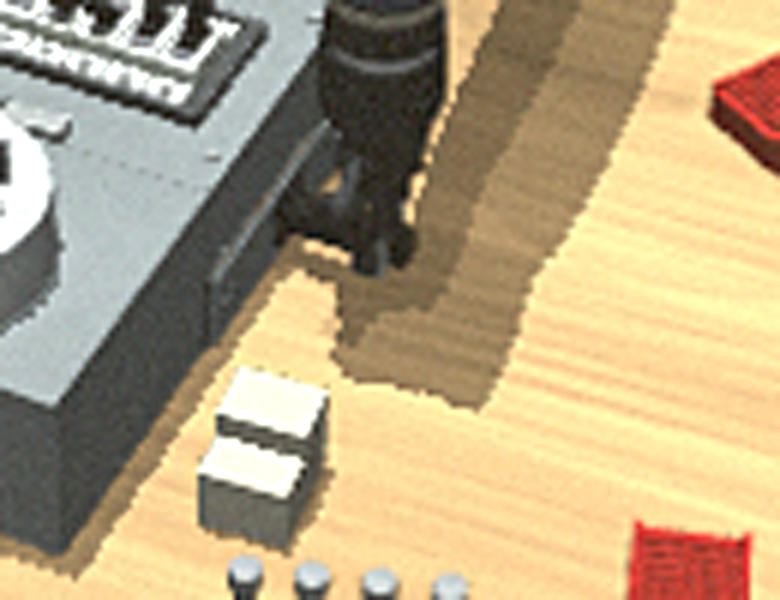

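The plate sits flush on the end face and the push force rose sharply to 23 N. I'm easing off, releasing and lifting.

Request:
{"method": "send_rows", "body": {
  "plan": [
    [255,0.3,0,0,0],
    [255,0.3,0,0,0],
    [255,0,0,0,0],
    [100,0,0,0,0],
    [60,0,0,0,0],
    [60,0,0,0,0],
    [60,0,0,0,0],
    [60,0,0,-0.5,0],
    [60,0,0,-1.5,0],
    [60,0,0,-2.5,0],
    [60,0,0,-3,0],
    [60,0,0,-3,0],
    [60,0,0,-3,0],
    [60,0,0,-3,0],
    [60,0,0,-3,0],
    [60,0,0,-1.7,0],
    [60,0,0,0,0]
  ]
}}

```text
time_s: 20.55
position: [561.4, 112.8, 249.8]
tool_rot: [2.261, 2.173, 0.011]
ft_force: [0.7, -1.2, -0.2]
width: 65.4
```

Run:
```python
from h import *
st()
look("top",260,110,420,230,"pics/j1.png",1.8)
look("scene",270,180,400,280,"pics/j2.png",1.5)
```

```text
t 20.55 pos [561.4  112.84 249.8 ] ext [  3.47 205.04] yawx 87.70849731010355 tz [ 0.01  0.   -1.  ] F [ 0.75 -1.16 -0.24] w 65.39841143719906
```

View pics/j1.png

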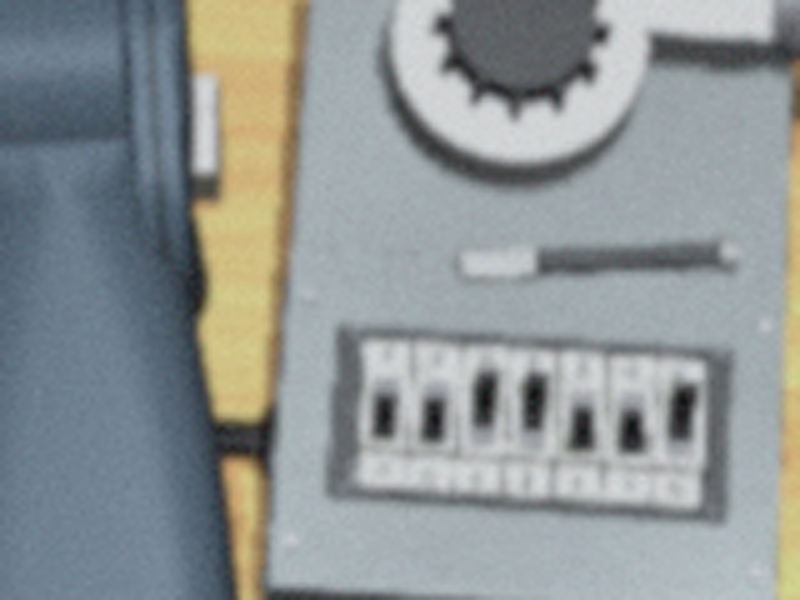

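View pics/j2.png

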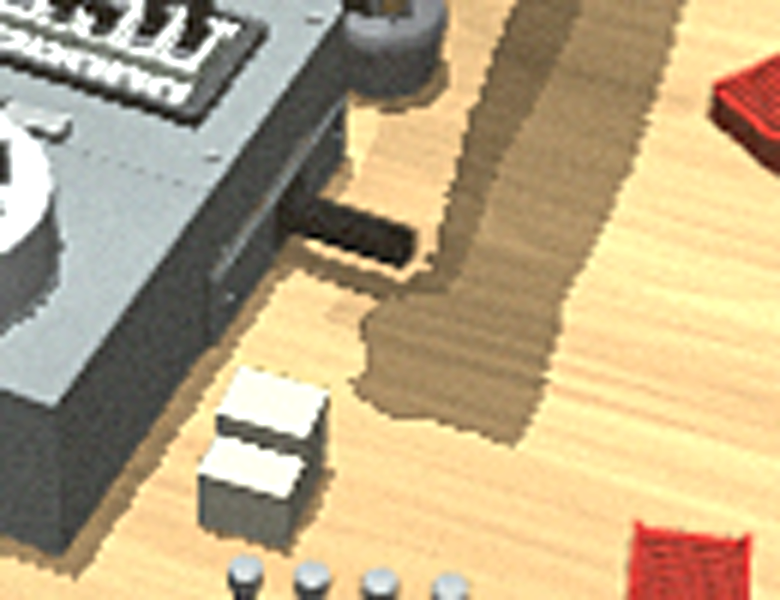

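Run:
```python
from h import *
c,s=np.cos(ea),np.sin(ea)
def w(x,y,z): return [EO[0]+c*x-s*y,EO[1]+s*x+c*y,z]
for n,P in (("tip top corners",[w(10,230,48),w(-10,230,48)]),("plate top outer",[w(95,145,55),w(-95,145,55)]),("face@deck corner",[w(281,140,125),w(281,140,0)])):
    print(n,(proj("scene",P)-[270,180]+.5)*6)
```

```text
tip top corners [[413.42 244.98]
 [426.37 224.4 ]]
plate top outer [[224.36 282.69]
 [355.13  92.73]]
face@deck corner [[ 64.91 405.66]
 [ 72.05 558.91]]
```

Allowing for the same small calibration offset seen elsewhere, the bar tip and plate are where home predicts. Next I go to the -x side of handle 2 with the fingers shut.

Request:
{"method": "send_rows", "body": {
  "plan": [
    [255,-1.9,-0.54,0,0],
    [255,-1.9,-0.54,0,0],
    [255,-1.9,-0.54,0,0],
    [255,-1.9,-0.54,0,0],
    [255,-1.9,-0.54,0,0],
    [255,-1.9,-0.54,0,0],
    [255,-1.9,-0.54,0,0],
    [255,-1.8,-0.57,0,0],
    [255,0,0,0,0],
    [255,0,0,0,0],
    [255,0,0,0,0]
  ]
}}

```text
time_s: 21.75
position: [509.8, -35.7, 243.4]
tool_rot: [-2.264, -2.176, 0.001]
ft_force: [0.4, -0.2, -0.5]
width: 0.1
```

```bash
python3 -c "
from h import *
st()"
```

```text
t 21.75 pos [509.77 -35.72 243.43] ext [-42.15  54.53] yawx 87.7454360621572 tz [-0.  0. -1.] F [ 0.41 -0.16 -0.49] w 0.11398163647704178
```

Request:
{"method": "send_rows", "body": {
  "plan": [
    [255,0,0,2.5,0],
    [255,0,0,2.5,0],
    [255,0,0,1.5,0],
    [255,0,0,0.8,0],
    [255,0,0,0,0],
    [255,0,0,0,0]
  ]
}}

```text
time_s: 22.35
position: [510.4, -36.3, 172.1]
tool_rot: [2.264, 2.176, 0.001]
ft_force: [0.9, 0.4, -0.5]
width: -0.5
```

Request:
{"method": "send_rows", "body": {
  "plan": [
    [255,0,0.5,0,0],
    [255,0,0.5,0,0],
    [255,0,0.4,0,0],
    [255,0,0.4,0,0],
    [255,0,0.4,0,0],
    [255,0,0.4,0,0],
    [255,0,0.3,0,0],
    [255,0,0.3,0,0],
    [255,0,0,0,0]
  ]
}}

```text
time_s: 23.25
position: [545.2, -38.2, 175.6]
tool_rot: [2.26, 2.172, 0.008]
ft_force: [0.4, 0.1, 0.4]
width: 0.1
```

Request:
{"method": "send_rows", "body": {
  "plan": [
    [255,0,0.3,0,0],
    [255,0,0.3,0,0],
    [255,0,0,0,0]
  ]
}}

```text
time_s: 23.55
position: [548.1, -37.9, 170.5]
tool_rot: [-2.265, -2.176, 0.001]
ft_force: [0.1, 0.6, 0.1]
width: -0.0
```

Request:
{"method": "send_rows", "body": {
  "plan": [
    [255,0,0.2,0,0],
    [255,0,0.2,0,0],
    [255,0,0,0,0]
  ]
}}

```text
time_s: 23.85
position: [551.6, -38.0, 170.4]
tool_rot: [-2.264, -2.176, 0.002]
ft_force: [-1.3, -1.0, -0.6]
width: 0.1
```

Request:
{"method": "send_rows", "body": {
  "plan": [
    [255,0,0.2,0,0],
    [255,0,0.2,0,0],
    [255,0,0,0,0]
  ]
}}

```text
time_s: 24.15
position: [552.2, -38.0, 170.5]
tool_rot: [-2.261, -2.172, 0.01]
ft_force: [-9.6, 0.1, 2.8]
width: 0.2
```

```bash
python3 -c "
from h import *
st()
look('scene',235,140,330,215,'pics/k1.png')"
```

```text
t 24.15 pos [552.2  -37.97 170.52] ext [ 0.34 53.99] yawx 87.70761594847257 tz [-0.01  0.   -1.  ] F [-9.55  0.13  2.83] w 0.15455131487679097
```

View pics/k1.png

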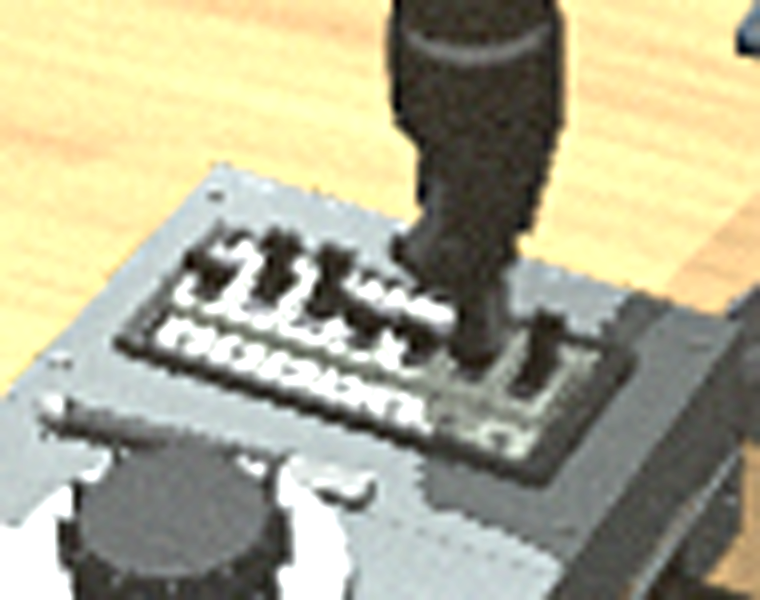

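Handle 2 is at its ON stop at 9.6 N. I'll push once more, then go to handle 5.

Request:
{"method": "send_rows", "body": {
  "plan": [
    [255,0,0.2,0,0],
    [255,0,0,0,0]
  ]
}}

```text
time_s: 24.4
position: [552.4, -38.0, 170.5]
tool_rot: [-2.259, -2.17, 0.014]
ft_force: [-13.1, -0.2, 5.4]
width: -0.0
```

Request:
{"method": "send_rows", "body": {
  "plan": [
    [255,0,-1.2,0,0],
    [255,0,-1.2,0,0],
    [255,0,-1.2,0,0],
    [255,0,-1.0,-2,0],
    [255,0,0,-3,0],
    [255,-2.7,0,0,0],
    [255,-2.7,0,0,0],
    [255,-2.7,0,0,0],
    [255,0,0,0,0],
    [255,0,0,2.5,0],
    [255,0,0,1.5,0],
    [255,0,0,1,0],
    [255,0,0,0,0],
    [255,0,0,0,0]
  ]
}}

```text
time_s: 25.8
position: [508.8, -117.0, 171.4]
tool_rot: [-2.264, -2.177, 0.0]
ft_force: [0.6, -0.3, -0.6]
width: -0.2
```

```bash
python3 -c "
from h import *
st()"
```

```text
t 25.8 pos [ 508.81 -116.97  171.36] ext [-39.86 -26.69] yawx 87.75367923596181 tz [-0.  0. -1.] F [ 0.64 -0.29 -0.57] w -0.17977344382539667
```

Request:
{"method": "send_rows", "body": {
  "plan": [
    [255,0,0.4,0,0],
    [255,0,0.4,0,0],
    [255,0,0.4,0,0],
    [255,0,0.4,0,0],
    [255,0,0.4,0,0],
    [255,0,0.4,0,0],
    [255,0,0.3,0,0],
    [255,0,0.3,0,0],
    [255,0,0.3,0,0],
    [255,0,0.3,0,0],
    [255,0,0,0,0]
  ]
}}

```text
time_s: 26.9
position: [545.2, -118.9, 171.2]
tool_rot: [-2.265, -2.177, -0.0]
ft_force: [-0.4, -0.9, 0.3]
width: -0.3
```

Request:
{"method": "send_rows", "body": {
  "plan": [
    [255,0,0.2,0,0],
    [255,0,0.2,0,0],
    [255,0,0,0,0]
  ]
}}

```text
time_s: 27.2
position: [547.9, -118.8, 170.2]
tool_rot: [-2.264, -2.175, 0.003]
ft_force: [-2.1, -0.2, -1.1]
width: -0.2
```

Request:
{"method": "send_rows", "body": {
  "plan": [
    [255,0,0.2,0,0],
    [255,0,0.2,0,0],
    [255,0,0,0,0]
  ]
}}

```text
time_s: 27.5
position: [548.4, -118.8, 170.1]
tool_rot: [-2.26, -2.171, 0.011]
ft_force: [-10.4, -0.7, 3.6]
width: 0.2
```

Request:
{"method": "send_rows", "body": {
  "plan": [
    [255,0,0.2,0,0],
    [255,0,0,0,0],
    [255,0,-1.2,0,0],
    [255,0,-1.2,0,0],
    [255,0,-1.2,0,0],
    [255,0,-1,-2,0],
    [255,0,0,-3,0],
    [255,0,0,-3,0],
    [255,-2.5,-0.5,0,0],
    [255,-2.5,-0.5,0,0],
    [255,-2.5,-0.5,0,0],
    [255,-2.5,-0.5,0,0],
    [255,-2.5,-0.5,0,0],
    [255,-2.5,-0.5,0,0],
    [255,-2.5,-0.5,0,0],
    [255,-2.5,-0.5,0,0],
    [255,-2.5,-0.5,0,0],
    [255,-2.5,-0.5,0,0],
    [255,0,0,0,0],
    [255,0,0,0,0]
  ]
}}

```text
time_s: 29.5
position: [449.0, -365.6, 251.1]
tool_rot: [2.266, 2.175, 0.001]
ft_force: [-1.2, 0.6, -0.1]
width: 0.1
```

```bash
python3 -c "
from h import *
st()
look('scene',235,140,395,260,'pics/l1.png')
look('top',260,90,430,270,'pics/l2.png',1.8)"
```

```text
t 29.5 pos [ 449.01 -365.63  251.11] ext [ -89.62 -277.55] yawx 87.65097709568921 tz [ 0.  0. -1.] F [-1.17  0.6  -0.1 ] w 0.12680615941175835
```

View pics/l1.png

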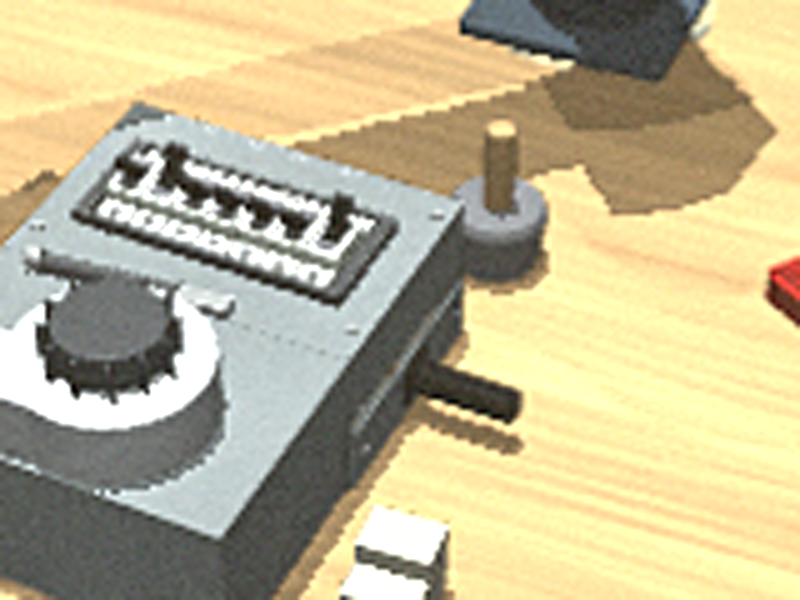

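View pics/l2.png

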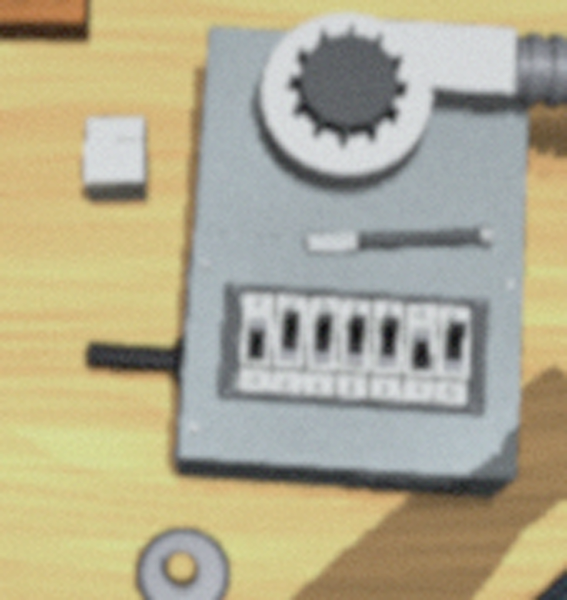

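Handles 2 to 5 and 7 all read ON, and handles 1 and 6 are still OFF. The plate is flush, and the chisel, offcut and mallet haven't moved. Handing in.

```bash
python3 -c "
from h import *
a=cv2.imread('pics/top0.png').astype(int);b=cv2.imread('pics/l2_full.png').astype(int)
d=cv2.GaussianBlur(np.abs(a-b).max(2).astype(np.uint8),(5,5),0)
for n,(x0,y0,x1,y1) in dict(mallet=(300,246,330,278),offcut=(283,122,305,152),chisel=(350,155,410,168),rub=(466,172,490,210),mug=(456,224,505,256)).items(): print(n,d[y0:y1,x0:x1].max())
hand_in();print('done')"
```

```text
mallet 9
offcut 10
chisel 9
rub 97
mug 84
the job is handed in; nothing more can be done
done
```

View pics/l2_full.png

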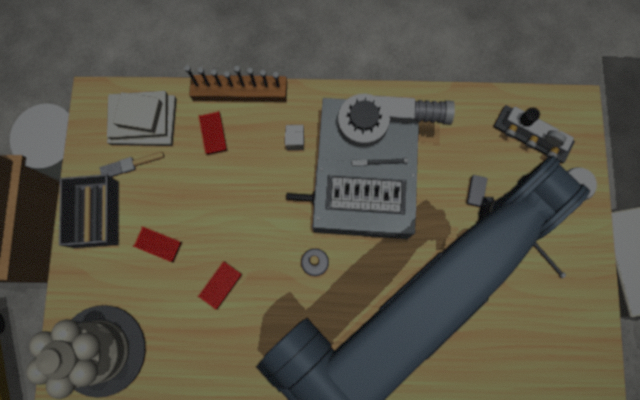

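The job is done and handed in at about 30 s of the 72 s allowed. I pushed the two tripped breakers (2nd and 5th from the slot end) to their OFF stops. Next I slid the drawer with both filters home, and only then pushed the same two breakers to their ON stops. The gripper let go of the drawer and finished clear of everything, with its fingers shut and empty.

- **Breakers:** the last pictures show handles 2, 3, 4, 5 and 7 on and 1 and 6 off, so the other five are as they were. Each push ended against a firm stop at about 10 to 13 N.
- **Drawer:** the front plate is flush on the end face. The push force rose sharply to 23 N when it seated. The grip point read about 2 to 3 mm off the expected home position, which is within my error in locating the extractor.
- **Loose things:** comparing pictures before and after, the mallet, offcut and chisel are unmoved.
- **Check that disagreed:** the same comparison flagged the mug and rubbing block areas. The last picture shows the arm covering the mug and the gripper partly in front of the block. The visible part of the block looks in place, but I could not confirm the mug. The tool crossed that area at about 245 mm height, against 85 mm for the mug.

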